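Cross-check a weight set on the trip balance

ROBOT

A 7-joint arm with a two-finger parallel gripper is mounted at the origin on a cart in front of the work surface, level with it; the furniture and walls round the work are solid. World frame = base frame: x ahead of the robot, y to its left, z up, the work surface at z = 0. Lengths are in m, angles in rad, forces in N, time in s.
With the tool pointing down it reaches from about 0.425 to 0.925 m from the base axis. Payload 6.8 kg.
Tool frame: the origin (TCP) lies on the centre line of the jaws, within the pads' length; the fingertips stand 14 mm ahead of it and the grasp point (between the pads) lies 5 mm behind it; z points along the fingers, y is the line along which they close (so a half turn about z gives the same grasp; the last joint's range is limited). The gripper opens to 85 mm and grips with 20 to 120 N. Pads are 22 mm wide; open, the fingers measure 114 mm over their backs; the gripper's body (76 mm by 85 mm) begins 54 mm behind the grasp point. The pads swing forward as they close: fully open they stand 13 mm farther back than shut.
Start: joints at [-1.224, 0.477, 0.022, 1.555, -0.011, 1.109, -0.083], TCP at [0.297, 0.606, 0.225] pointing down, gripper open.
Joint ranges: [-2.96, 2.96], [-0.34, 2.1], [-1.41, 1.46], [0.24, 2.44], [-1.37, 4.51], [0.17, 1.92], [-2.96, 2.96]. Speed limits (rad/s): [2.39, 2.39, 3.14, 3.14, 3.14, 3.14, 3.14].

INTERFACE

Orientations are given as a unit quaternion [w, x, y, z].
In Python, from station import bot gives the robot as it stands. The module is installed in compiled form; this text tells all that it offers.
- The arm moves only by the tool drive_tool, never from a script. Its argument "commands" is a list of rows, each an object with "hand": the opening, from 0 (shut) to 1 (fully open); "translation": the shift along the world's x, y, z in mm, a list of three; "angular": the turn, a rotation vector about the world's x, y, z in rad, a list of three. In form: [{"hand": hand, "translation": [tx, ty, tz], "angular": [ax, ay, az]}, ...]. A call has 1 to 12 rows; each row is the pose to reach, as a shift and turn from the pose commanded when the call began; what a row does not reach only later rows make up. A row lasts 1/8 s, in which the tool goes at most 62.5 mm and 10.7 degrees, less where a joint would pass 70% of its speed; a pose out of reach is approached as far as the arm can. A call with a gripper value outside its range is refused whole. The fingers move at their own pace and stop on an object; "force" is the grip in N (left out, the last holds). Time passes only in rows, so rows that repeat a pose let the fingers close. It gives the time, the measured TCP pose, the force, the opening and the grip force at its end, in the units of the state.
- bot.get_obs(): the state, without advancing time (a new reading comes with each control period).
- bot.read_camera(name): name is "side" or "top"; returns the picture (384x512x3 uint8, red, green, blue); there is no depth.
- bot.camera_model(name): a dict with "fx", "fy", "cx", "cy" (pixels), "view" (4x4, takes a point from world to camera coordinates). Camera axes: x right, y up, looking along -z (the intrinsics and any distortion apply to the point x, -y, -z); pixel columns grow to the right and rows downward; lengths in m; the calibration is good to about 2 mm. A picture is of the moment at which its call begins. camera_model takes no time and is no camera call.
- bot.hand_in(): hands the job in; it is judged then, once.
Trained networks look in the newest picture that a camera, given by its name, has taken for a name from the list of things; names that differ only in an ending like _2 or _b are one class to them, and where a whole thing is asked for, a point or a joint stands for the part that bears it (a point fixed in the world has none). Each returns a list of dicts, best first, with "score" (0 to 1); they miss things now and then, are a little off and sometimes report something else, mostly with a low value. They report only what shows in the picture. A call takes as long as a camera call.
- bot.find_in(camera, query): "position" ([column, row] in pixels, amid what is visible of it).
- bot.outline_of(camera, query): "pixels" (384x512 bool, what is visible of it) and "position" ([column, row] in pixels, amid what is visible of it).
The state is a dict: "t": time; "q": joint angles; "joint_vel": joint speeds; "joint_torque": joint torques, N m; "eef_pos": TCP position; "tool_rot": TCP orientation; "contact_force": force on the tool from outside, world axes, zero at the start; "torque": the same for the moment, N m; "gripper_width": opening from 0.0 (shut) to 1.0 (fully open); "grasp_force": force on a finger pad.
Only numpy, scipy, OpenCV 4.12 (cv2) and the standard library are available. Lean on these libraries where they do the work, as an engineer would, in place of code of your own. Each camera call takes 0.05 s, during which the arm holds its last target. There are 200 camera calls.

TASK

Check the weight set against itself on the trip balance: first stand the 500 g weight (the largest) on the balance's left plate, which tips the beam to the left, then set the two 200 g weights and the 100 g weight upright side by side on the right plate, so that the beam comes level. Set each one down gently and let go of it, and leave the 50 g and 20 g weights standing where they are.

Things in the scene. Friction and masses are not known exactly. Their poses are not given: they have to be found in the camera images.
- w500: polished stainless steel knob weight of 500 g: an upright cylinder 38 mm in diameter and 51 mm tall with a narrow neck and a round knob 23 mm in diameter on top, 69 mm tall in all; origin at the centre of its underside, z up. The largest of the set.
- w200a: polished stainless steel knob weight of 200 g: an upright cylinder 28 mm in diameter and 36 mm tall with a narrow neck and a round knob 18 mm in diameter on top, 50 mm tall in all; origin at the centre of its underside, z up. One of two alike.
- w200b: polished stainless steel knob weight of 200 g: an upright cylinder 28 mm in diameter and 36 mm tall with a narrow neck and a round knob 18 mm in diameter on top, 50 mm tall in all; origin at the centre of its underside, z up. One of two alike.
- w100: polished stainless steel knob weight of 100 g: an upright cylinder 22 mm in diameter and 29 mm tall with a narrow neck and a round knob 14 mm in diameter on top, 41 mm tall in all; origin at the centre of its underside, z up. 
- w50: polished stainless steel knob weight of 50 g: an upright cylinder 18 mm in diameter and 22 mm tall with a narrow neck and a round knob 11.6 mm in diameter on top, 32 mm tall in all; origin at the centre of its underside, z up. Not used; stays where it stands.
- w20: polished stainless steel knob weight of 20 g: an upright cylinder 13 mm in diameter and 16.5 mm tall with a narrow neck and a round knob 9 mm in diameter on top, 24.5 mm tall in all; origin at the centre of its underside, z up. The smallest; not used; stays where it stands.
- balance: two-plate trip balance, grey cast base 86 x 230 mm with a 64 mm high pillar between the plates, fixed on the cupboard, at a new place and turned up to 0.3 rad at each start. Origin at the centre of its underside; y axis towards the left plate, x axis away from the robot; the pointer side faces the robot.
- left_plate: left plate of the balance as seen from the robot (+y): flat round steel plate, diameter 130 mm, rim 2 mm, always horizontal; origin at the centre of its upper face, z up, 85 mm from the balance's middle. Face 82 mm above the cupboard top when level; rides down or up by at most 7.7 mm as the beam tips, and gives way under a light touch. The load counts alike anywhere on it.
- right_plate: the balance's right plate (-y), same as the left; it goes up as the left one goes down.
- beam (a joint): tilt of the balance's beam on its knife edge: 0 level, positive when the left plate is down, stops at about -0.09 and 0.09 rad; 17 g of difference tips it by about 0.03 rad, 50 g or more bring it (nearly) to the stop; damped, settles in about a second. The weights are true to 1 %, so the full load ends within 0.02 rad of level.

How it is judged:
On the way:
1. the 500 g weight stands on the left plate and has tipped the beam to the left, none of the other three being on the right plate yet (horizontal distance between w500 and left_plate below 0.058 m and z of w500 in the frame of left_plate between -0.004 and 0.004 m and angle between w500's own z axis and vertical below 0.12 rad and value of joint beam above 0.07 rad and contact force between the fingers and w500 below 0.05 N and horizontal distance between each of w200a, w200b, w100 and right_plate above 0.066 m), for 0.2 s.
At the end, for the whole second after the job is handed in: 500 g weight on the left plate, both 200 g and the 100 g on the right plate (centres within 58 mm of the plate's, undersides within 4 mm of its face, lean < 0.12 rad), released, at rest; beam level within 0.03 rad and still; 50 g and 20 g weights within 25 mm of their starts (horizontal distance between w500 and left_plate below 0.058 m and z of w500 in the frame of left_plate between -0.004 and 0.004 m and angle between each of w500, w200a, w200b, w100's own z axis and vertical below 0.12 rad and horizontal distance between each of w200a, w200b, w100 and right_plate below 0.058 m and z of w200a in the frame of right_plate between -0.004 and 0.004 m and z of w200b in the frame of right_plate between -0.004 and 0.004 m and z of w100 in the frame of right_plate between -0.004 and 0.004 m and linear speed of each of w500, w200a, w200b, w100 below 0.02 m/s and value of joint beam between -0.03 and 0.03 rad and velocity of joint beam between -0.05 and 0.05 rad/s and distance of each of w50, w20 from where it was at the start of the episode below 0.025 m); the robot touches nothing.
It fails at once if a weight is dropped or thrown: one of the four moves faster than 0.6 m/s while the fingers do not hold it ((contact force between the fingers and w500 below 0.02 N and linear speed of w500 above 0.6 m/s) or (contact force between the fingers and w200a below 0.02 N and linear speed of w200a above 0.6 m/s) or (contact force between the fingers and w200b below 0.02 N and linear speed of w200b above 0.6 m/s) or (contact force between the fingers and w100 below 0.02 N and linear speed of w100 above 0.6 m/s)).
It fails at once if the 50 g or the 20 g weight is shifted by more than 30 mm or tipped over (distance of any of w50, w20 from where it was at the start of the episode above 0.03 m or angle between any of w50, w20's own z axis and vertical above 0.6 rad).
It also fails if it takes over 120 s, if anything falls off the work surface, if the arm or the gripper's body presses on something with over 40 N, if the wrist force passes 120 N, or if a joint passes its speed limit or range.

## Working session

There is one attempt and no reset: what is moved stays moved. The work goes in short steps, Python scripts to look and compute and a tool call to move; the robot and the scene stay as the last step left them, time stands still between calls to the robot, and variables do not carry over. Pictures are saved under pics/ and viewed, at most 14 in all, crops included, and the job is handed in when it is done.

Besides the shell and the picture viewer there is one more tool, called after "Emit:" by a JSON object that holds its "fn" and its "kwargs", one argument or row to a line. drive_tool: Moves the arm, as the interface text tells. Its arguments: {"type":"object","properties":{"commands":{"type":"array","items":{"type":"object","properties":{"hand":{"type":"number"},"translation":{"type":"array","items":{"type":"number"}},"angular":{"type":"array","items":{"type":"number"}}}}},"force":{"type":"number"}},"required":["commands"]}

```bash
mkdir -p pics; cat > h.py <<'E'
from station import bot
import numpy as np, cv2
def snap(n):
    im=bot.read_camera(n); return im
def save(im,f,crop=None,s=1):
    if crop: im=im[crop[1]:crop[3],crop[0]:crop[2]]
    im=cv2.resize(im,None,fx=s,fy=s,interpolation=cv2.INTER_CUBIC)
    cv2.imwrite('pics/'+f,im[:,:,::-1])
def proj(n,p):
    m=bot.camera_model(n); V=np.array(m['view']); c=V[:3,:3]@np.array(p,float)+V[:3,3]
    return np.array([m['cx']+m['fx']*c[0]/-c[2], m['cy']+m['fy']*(-c[1])/-c[2]])
def ray(n,px):
    m=bot.camera_model(n); V=np.array(m['view']); R=V[:3,:3]; o=-R.T@V[:3,3]
    d=R.T@np.array([(px[0]-m['cx'])/m['fx'],-(px[1]-m['cy'])/m['fy'],-1]); return o,d/np.linalg.norm(d)
def atz(n,px,z):
    o,d=ray(n,px); return o+d*(z-o[2])/d[2]
def tri(a,pa,b,pb):
    o1,d1=ray(a,pa);o2,d2=ray(b,pb)
    t=np.linalg.lstsq(np.c_[d1,-d2],o2-o1,rcond=None)[0]
    p,q=o1+t[0]*d1,o2+t[1]*d2
    return (p+q)/2,np.linalg.norm(p-q)
E
python3 - <<'E'
from h import *
np.set_printoptions(precision=4,suppress=True)
o=bot.get_obs(); print(o)
for n in('top','side'):
    im=snap(n); save(im,n+'0.png',s=1.5); m=bot.camera_model(n); print({k:v for k,v in m.items()})
    for q in('w500','w200a','w100','w50','w20','balance','left_plate','right_plate'):
        print(n,q,[(np.round(r['position'],1).tolist(),round(r['score'],2)) for r in bot.find_in(n,q)])
E
```

```text
{'t': 0.0, 'q': array([-1.2241,  0.4778,  0.0224,  1.5564, -0.0115,  1.1093, -0.0831]), 'joint_vel': array([-0.001 ,  0.0002,  0.0012,  0.001 , -0.0018,  0.    ,  0.0004]), 'joint_torque': array([ -0.0007, -59.6447,   1.6075, -28.1181,   0.0125,   0.0096,
        -0.    ]), 'eef_pos': array([0.2963, 0.6059, 0.2242]), 'tool_rot': array([-0.0001,  0.2254,  0.9743, -0.0009]), 'contact_force': array([-0.2819,  1.0466, -0.6582]), 'torque': array([-0.0309, -0.0319,  0.0063]), 'grasp_force': 0.0, 'gripper_width': 0.9981704353344322}
{'fx': 498.01026127166153, 'fy': 498.01026127166153, 'cx': 257.608056615189, 'cy': 195.69424037612086, 'view': array([[ 0.0299, -0.9994, -0.02  ,  0.0282],
       [ 0.9977,  0.0286,  0.0614, -0.5428],
       [-0.0607, -0.0218,  0.9979, -1.1309],
       [ 0.    ,  0.    ,  0.    ,  1.    ]])}
top w500 [([366.5, 238.0], 0.79), ([209.0, 241.2], 0.58), ([285.7, 244.7], 0.52)]
top w200a []
top w100 [([366.5, 238.0], 0.79), ([209.0, 241.2], 0.58), ([285.7, 244.7], 0.52)]
top w50 [([366.5, 238.0], 0.79), ([209.0, 241.2], 0.58), ([285.7, 244.7], 0.52)]
top w20 [([366.5,
[... 258 characters left out ...]
, 'cy': 195.79917936677896, 'view': array([[ 0.9994,  0.0332,  0.0117, -0.5401],
       [-0.0311,  0.6775,  0.7348, -0.0646],
       [ 0.0164, -0.7348,  0.6781, -0.9002],
       [ 0.    ,  0.    ,  0.    ,  1.    ]])}
side w500 [([204.6, 233.8], 0.66), ([218.5, 179.1], 0.5), ([216.1, 211.3], 0.37)]
side w200a [([225.5, 155.1], 0.63)]
side w100 [([204.6, 233.8], 0.66), ([218.5, 179.1], 0.5), ([216.1, 211.3], 0.37)]
side w50 [([204.6, 233.8], 0.66), ([218.5, 179.1], 0.5), ([216.1, 211.3], 0.37)]
side w20 [([204.6, 233.8], 0.66), ([218.5, 179.1], 0.5), ([216.1, 211.3], 0.37)]
side balance [([284.4, 220.7], 0.73)]
side left_plate [([279.6, 176.2], 0.74)]
side right_plate [([289.2, 234.1], 0.94)]
```

View pics/top0.png

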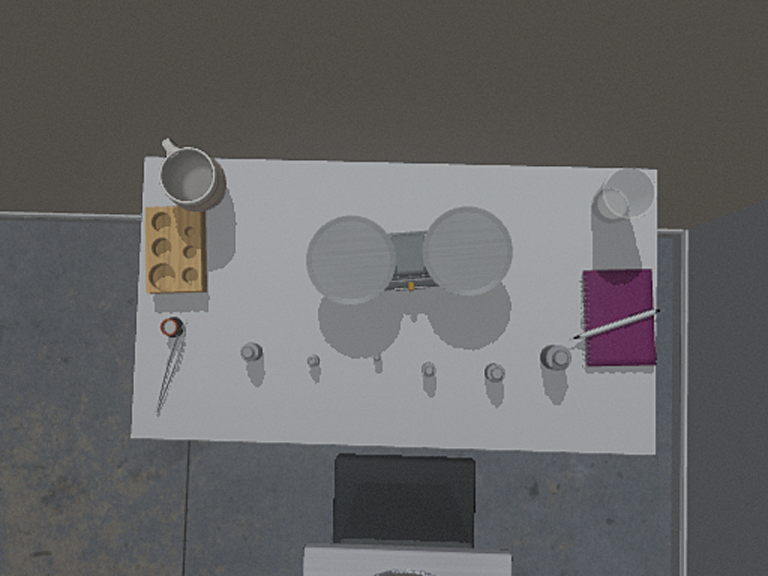

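View pics/side0.png

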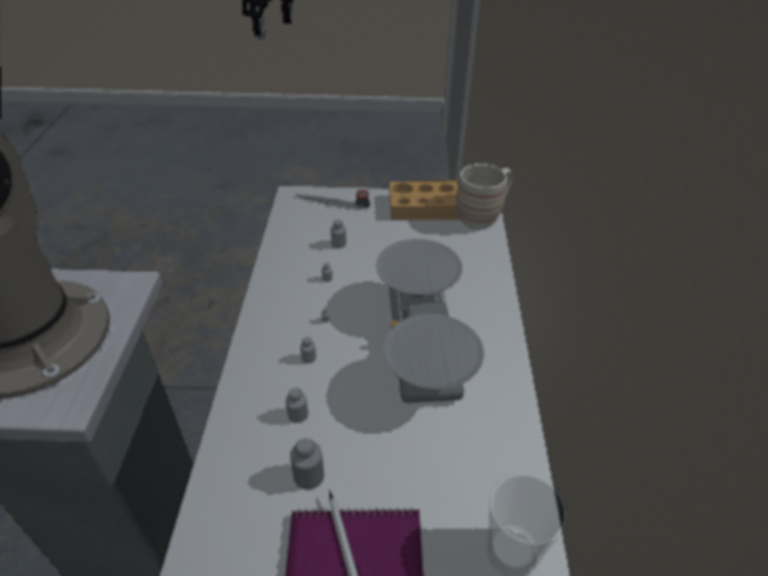

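The top view shows the weights in a row, scaled px: w200 (250,352), w50 (313,360), w20 (377,358), w100 (428,369), w200 (495,372), w500 (555,357). The plates are at (350,259) and (468,250). The side view shows the same row running from (338,233) down to (307,462).

```bash
python3 - <<'E'
from h import *
t=cv2.imread('pics/top0.png');s=cv2.imread('pics/side0.png')
def c(im,x,y,r,S=200):return cv2.resize(im[int(y-r):int(y+r),int(x-r):int(x+r)],(S,S),interpolation=cv2.INTER_CUBIC)
# raw-scaled imgs (1.5x): half-window 25 => 8px per 1.5x px... 
T=[c(t,*p,25) for p in[(250,355),(428,370),(495,373),(555,357)]]
S=[c(s,*p,25) for p in[(338,233),(308,350),(297,405),(307,462)]]
im=np.vstack([np.hstack(T),np.hstack(S)])
for i in range(0,800,40):cv2.line(im,(i,0),(i,400),(0,120,0) if i%200 else (0,0,255),1)
for i in range(0,400,40):cv2.line(im,(0,i),(800,i),(0,120,0) if i%200 else (0,0,255),1)
cv2.imwrite('pics/z.png',im)
for n,qs in(('top',('left_plate','right_plate','w500','w200a')),('side',('left_plate','right_plate','w500','w200a'))):
  snap(n)
  for q in qs:
    for r in bot.outline_of(n,q):
        y,x=np.nonzero(r['pixels']); 
        print(n,q,round(r['score'],2),x.min(),x.max(),y.min(),y.max(),x.mean().round(1),y.mean().round(1),len(x))
        if 'plate' in q:
            k=cv2.findContours(r['pixels'].astype(np.uint8),0,1)[0];k=max(k,key=len);print('  ell',np.round(np.hstack([*map(np.ravel,cv2.fitEllipse(k))]),1))
E
```

```text
top left_plate 0.89 204 262 144 201 233.2 172.9 2718
  ell [233.2 172.9  57.6  58.3  90.7]
top right_plate 0.62 282 342 137 196 311.5 166.7 2822
  ell [311.5 166.7  58.3  59.8 101.5]
top w500 0.87 360 380 229 246 369.8 237.9 300
top w500 0.62 205 212 237 243 208.4 239.9 46
top w500 0.51 282 290 242 250 285.7 246.0 67
side left_plate 0.83 250 307 159 195 278.7 177.1 1707
  ell [278.7 177.1  36.2  57.6  92.8]
side right_plate 0.66 255 323 209 259 288.7 233.8 2649
  ell [288.7 233.8  48.9  66.9  96.6]
side w500 0.86 193 214 292 325 203.8 308.8 605
side w500 0.66 199 210 224 241 204.6 233.2 158
side w500 0.64 214 221 175 187 217.3 181.2 87
side w500 0.6 251 322 159 267 284.0 214.6 5365
side w500 0.46 214 219 205 214 216.5 209.8 48
side w200a 0.71 220 230 146 164 225.2 155.2 168
```

View pics/z.png

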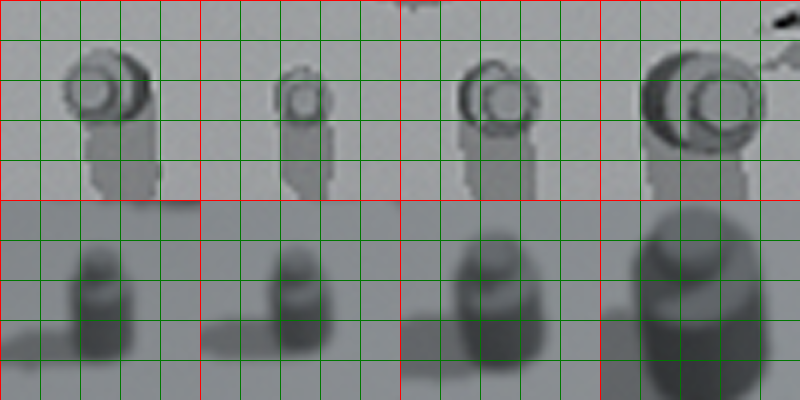

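The crop shows knob centres clearly: top row at about (93,90), (302,101), (508,102) and (722,104); side row at about (98,267), (301,267), (497,261) and (697,249). Next I triangulate.

```bash
python3 - <<'E'
from h import *
np.set_printoptions(precision=4,suppress=True)
f=lambda p:(np.array(p)+.5)/1.5-.5
D={'w200L':((248.25,352.5),(337.7,224.9),.041),'w100':((428.5,370.25),(308.2,341.75),.034),'w200R':((497,373.5),(296.3,395.25),.041),'w500':((560.5,358),(306.25,449.25),.0575)}
for k,(a,b,z) in D.items():
    print(k,*tri('top',f(a),'side',f(b)),atz('top',f(a),z)[:2],atz('side',f(b),z)[:2])
for k,a,b in(('L',(233.2,172.9),(278.9,177.1)),('R',(311.7,166.9),(288.9,233.9))):
    print(k,*tri('top',a,'side',b),atz('top',a,.083)[:2],atz('side',b,.083)[:2])
print(atz('top',f((313,360)),.026),atz('top',f((377,358)),.02))
E
```

```text
w200L [0.446  0.2487 0.0416] 1.6676602209718315e-05 [0.4459 0.2488] [0.4459 0.2496]
w100 [ 0.4281 -0.0225  0.034 ] 0.0014542977792117507 [ 0.4274 -0.0226] [ 0.4289 -0.0224]
w200R [ 0.4267 -0.1241  0.0424] 0.0012524327456169347 [ 0.426  -0.1244] [ 0.427  -0.1229]
w500 [ 0.4528 -0.2142  0.0593] 0.0012314414505679556 [ 0.4522 -0.2147] [ 0.4531 -0.213 ]
L [0.5854 0.0974 0.0807] 0.0016311931007522962 [0.5859 0.0973] [0.5844 0.0945]
R [ 0.6037 -0.0734  0.0796] 0.0010317026704772141 [ 0.6038 -0.0731] [ 0.6029 -0.0765]
[0.4372 0.1527 0.026 ] [0.4431 0.0558 0.02  ]
```

Emit:
{"fn": "drive_tool", "kwargs": {
  "commands": [
    {"hand": 1, "translation": [156, -820, -25], "angular": [0, 0, -1.116]},
    {"hand": 1, "translation": [156, -820, -25], "angular": [0, 0, -1.116]},
    {"hand": 1, "translation": [156, -820, -25], "angular": [0, 0, -1.116]},
    {"hand": 1, "translation": [156, -820, -25], "angular": [0, 0, -1.116]},
    {"hand": 1, "translation": [156, -820, -25], "angular": [0, 0, -1.116]},
    {"hand": 1, "translation": [156, -820, -25], "angular": [0, 0, -1.116]},
    {"hand": 1, "translation": [156, -820, -25], "angular": [0, 0, -1.116]},
    {"hand": 1, "translation": [156, -820, -25], "angular": [0, 0, -1.116]},
    {"hand": 1, "translation": [156, -820, -25], "angular": [0, 0, -1.116]},
    {"hand": 1, "translation": [156, -820, -25], "angular": [0, 0, -1.116]},
    {"hand": 1, "translation": [156, -820, -25], "angular": [0, 0, -1.116]},
    {"hand": 1, "translation": [156, -820, -25], "angular": [0, 0, -1.116]}
  ],
  "force": 60
}}

```text
t: 2.9
eef_pos: [0.4371, -0.1318, 0.2032]
tool_rot: [0.0, 0.707, 0.707, 0.001]
contact_force: [0.7, -0.2, 1.0]
gripper_width: 0.996
grasp_force: 0.0
```

Emit:
{"fn": "drive_tool", "kwargs": {
  "commands": [
    {"hand": 1, "translation": [13, -80, -50], "angular": [0, 0, 0]},
    {"hand": 1, "translation": [13, -80, -50], "angular": [0, 0, 0]},
    {"hand": 1, "translation": [13, -80, -50], "angular": [0, 0, 0]},
    {"hand": 1, "translation": [13, -80, -50], "angular": [0, 0, 0]}
  ]
}}

```text
t: 3.4
eef_pos: [0.4498, -0.2094, 0.1529]
tool_rot: [-0.0, 0.707, 0.707, 0.0]
contact_force: [0.1, 0.6, -0.7]
gripper_width: 1.001
grasp_force: 0.0
```

Emit:
{"fn": "drive_tool", "kwargs": {
  "commands": [
    {"hand": 1, "translation": [3, -5, -40], "angular": [0, 0, 0]},
    {"hand": 1, "translation": [3, -5, -80], "angular": [0, 0, 0]},
    {"hand": 1, "translation": [3, -5, -110], "angular": [0, 0, 0]},
    {"hand": 1, "translation": [3, -5, -126], "angular": [0, 0, 0]},
    {"hand": 1, "translation": [3, -5, -126], "angular": [0, 0, 0]},
    {"hand": 0.5, "translation": [3, -5, -126], "angular": [0, 0, 0]},
    {"hand": 0.3, "translation": [3, -5, -126], "angular": [0, 0, 0]},
    {"hand": 0.2, "translation": [3, -5, -126], "angular": [0, 0, 0]},
    {"hand": 0.2, "translation": [3, -5, -126], "angular": [0, 0, 0]},
    {"hand": 0.2, "translation": [3, -5, -126], "angular": [0, 0, 0]},
    {"hand": 0.2, "translation": [3, -5, -126], "angular": [0, 0, 0]}
  ]
}}

```text
t: 4.78
eef_pos: [0.4527, -0.2153, 0.0276]
tool_rot: [0.0, 0.707, 0.707, 0.0]
contact_force: [-2.9, 1.7, 11.2]
gripper_width: 0.422
grasp_force: 58.8
```

Emit:
{"fn": "drive_tool", "kwargs": {
  "commands": [
    {"hand": 0.2, "translation": [0, 0, 15], "angular": [0, 0, 0]},
    {"hand": 0.2, "translation": [0, 0, 45], "angular": [0, 0, 0]},
    {"hand": 0.2, "translation": [0, 0, 90], "angular": [0, 0, 0]},
    {"hand": 0.2, "translation": [0, 0, 130], "angular": [0, 0, 0]},
    {"hand": 0.2, "translation": [0, 0, 130], "angular": [0, 0, 0]},
    {"hand": 0.2, "translation": [0, 0, 130], "angular": [0, 0, 0]}
  ]
}}

```text
t: 5.52
eef_pos: [0.4518, -0.2142, 0.1559]
tool_rot: [-0.001, 0.707, 0.707, -0.0]
contact_force: [-0.8, 0.2, -4.6]
gripper_width: 0.418
grasp_force: 61.6
```

```bash
python3 - <<'E'
from h import *
o=bot.get_obs();print(o['eef_pos'],o['contact_force'],o['gripper_width'])
im=snap('side'); save(im,'a.png',(150,180,350,384),3); print(proj('side',o['eef_pos']), proj('side',o['eef_pos']-[0,0,.0276]))
E
```

```text
[ 0.45180274 -0.21422824  0.15587019] [-0.81616573  0.22979078 -4.64373334] 0.4176413966600048
[198.09452754 265.09968679] [199.6141822  275.59752842]
```

View pics/a.png

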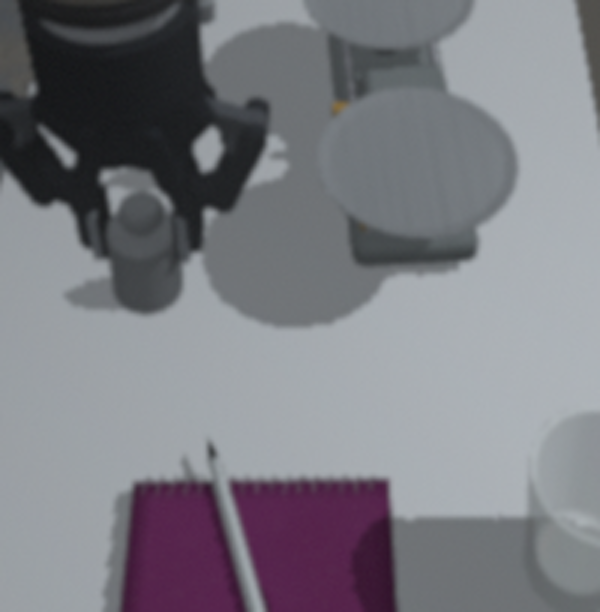

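w500 is held upright between the fingers, with its bottom near (147,310) in the crop, which matches the expected position.

Emit:
{"fn": "drive_tool", "kwargs": {
  "commands": [
    {"hand": 0.2, "translation": [10, 20, 0], "angular": [0, 0, 0]},
    {"hand": 0.2, "translation": [29, 70, 0], "angular": [0, 0, 0]},
    {"hand": 0.2, "translation": [50, 120, 0], "angular": [0, 0, 0]},
    {"hand": 0.2, "translation": [71, 170, 0], "angular": [0, 0, 0]},
    {"hand": 0.2, "translation": [92, 220, 0], "angular": [0, 0, 0]},
    {"hand": 0.2, "translation": [113, 270, 0], "angular": [0, 0, 0]},
    {"hand": 0.2, "translation": [129, 305, 0], "angular": [0, 0, 0]},
    {"hand": 0.2, "translation": [135, 319, 0], "angular": [0, 0, 0]},
    {"hand": 0.2, "translation": [135, 319, -15], "angular": [0, 0, 0]},
    {"hand": 0.2, "translation": [135, 319, -30], "angular": [0, 0, 0]},
    {"hand": 0.2, "translation": [135, 319, -35], "angular": [0, 0, 0]},
    {"hand": 0.2, "translation": [135, 319, -35], "angular": [0, 0, 0]}
  ]
}}

```text
t: 7.08
eef_pos: [0.5871, 0.1027, 0.1211]
tool_rot: [-0.0, 0.708, 0.706, -0.001]
contact_force: [0.3, 0.2, -4.6]
gripper_width: 0.42
grasp_force: 61.4
```

Emit:
{"fn": "drive_tool", "kwargs": {
  "commands": [
    {"hand": 0.2, "translation": [0, 0, -4], "angular": [0, 0, 0]},
    {"hand": 0.2, "translation": [0, 0, -8], "angular": [0, 0, 0]},
    {"hand": 0.2, "translation": [0, 0, -12], "angular": [0, 0, 0]},
    {"hand": 0.2, "translation": [0, 0, -15], "angular": [0, 0, 0]},
    {"hand": 0.2, "translation": [0, 0, -17], "angular": [0, 0, 0]},
    {"hand": 0.2, "translation": [0, 0, -17], "angular": [0, 0, 0]}
  ]
}}

```text
t: 7.82
eef_pos: [0.5875, 0.104, 0.1045]
tool_rot: [-0.0, 0.707, 0.707, -0.0]
contact_force: [0.3, 0.8, -3.8]
gripper_width: 0.42
grasp_force: 61.5
```

Emit:
{"fn": "drive_tool", "kwargs": {
  "commands": [
    {"hand": 0.2, "translation": [0, 0, -1], "angular": [0, 0, 0]},
    {"hand": 0.2, "translation": [0, 0, -2], "angular": [0, 0, 0]},
    {"hand": 0.2, "translation": [0, 0, -2], "angular": [0, 0, 0]}
  ]
}}

```text
t: 8.2
eef_pos: [0.5876, 0.1039, 0.1026]
tool_rot: [0.0, 0.707, 0.707, 0.0]
contact_force: [0.6, -0.2, -4.7]
gripper_width: 0.416
grasp_force: 61.5
```

Emit:
{"fn": "drive_tool", "kwargs": {
  "commands": [
    {"hand": 0.2, "translation": [0, 0, -1], "angular": [0, 0, 0]},
    {"hand": 0.2, "translation": [0, 0, -2], "angular": [0, 0, 0]},
    {"hand": 0.2, "translation": [0, 0, -2], "angular": [0, 0, 0]}
  ]
}}

```text
t: 8.57
eef_pos: [0.5877, 0.104, 0.1018]
tool_rot: [-0.0, 0.707, 0.707, 0.0]
contact_force: [-4.5, -0.3, 7.1]
gripper_width: 0.417
grasp_force: 62.9
```

```bash
python3 - <<'E'
from h import *
im=snap('side'); save(im,'b.png',(210,120,360,270),4); t=snap('top'); o=bot.get_obs(); print(o['eef_pos'],o['contact_force'])
for n in('side','top'):
  for q in('left_plate','right_plate'):
    for r in bot.outline_of(n,q)[:1]:
        k=max(cv2.findContours(r['pixels'].astype(np.uint8),0,1)[0],key=len);print(n,q,r['score'],np.round(np.hstack([*map(np.ravel,cv2.fitEllipse(k))]),1))
E
```

```text
[0.58775793 0.10395898 0.1018276 ] [-5.08584414  0.77567491  7.70649145]
side left_plate 0.61 [278.5 181.3  33.   57.6  93.3]
side right_plate 0.69 [289.  230.7  50.5  67.   97.2]
top left_plate 0.76 [248.9 177.6  24.7  60.2  17.4]
top right_plate 0.82 [311.8 166.3  58.1  60.   94.1]
```

View pics/b.png

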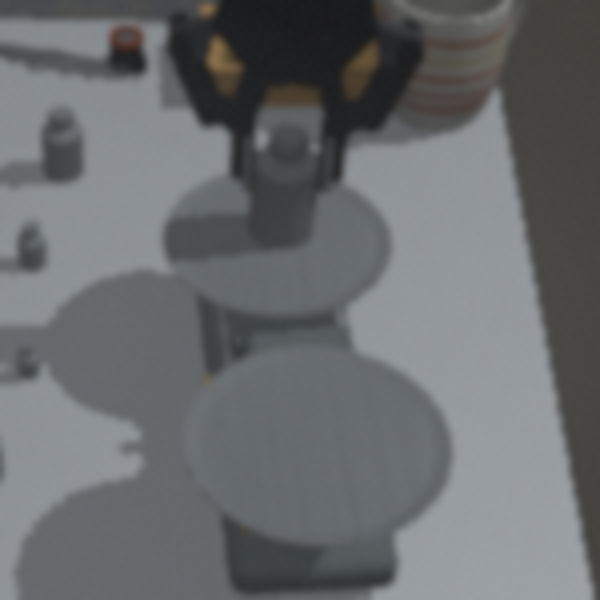

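The weight rests on the left plate, which has sunk to its stop, and the right plate is up. The contact height agrees with the stop. Now I release it.

Emit:
{"fn": "drive_tool", "kwargs": {
  "commands": [
    {"hand": 0.2, "translation": [0, 0, 1], "angular": [0, 0, 0]},
    {"hand": 0.42, "translation": [0, 0, 1], "angular": [0, 0, 0]},
    {"hand": 0.5, "translation": [0, 0, 1], "angular": [0, 0, 0]},
    {"hand": 0.65, "translation": [0, 0, 1], "angular": [0, 0, 0]},
    {"hand": 0.85, "translation": [0, 0, 1], "angular": [0, 0, 0]},
    {"hand": 0.85, "translation": [0, 0, 1], "angular": [0, 0, 0]},
    {"hand": 0.85, "translation": [0, 0, 30], "angular": [0, 0, 0]},
    {"hand": 0.85, "translation": [0, 0, 70], "angular": [0, 0, 0]},
    {"hand": 0.85, "translation": [0, 0, 110], "angular": [0, 0, 0]},
    {"hand": 0.85, "translation": [0, 0, 110], "angular": [0, 0, 0]}
  ]
}}

```text
t: 10.12
eef_pos: [0.5898, 0.104, 0.2139]
tool_rot: [0.001, 0.707, 0.707, 0.003]
contact_force: [-0.3, -0.3, -0.8]
gripper_width: 0.848
grasp_force: 0.0
```

```bash
python3 - <<'E'
from h import *
print(bot.get_obs()['eef_pos'])
im=snap('side'); save(im,'c.png',(190,100,370,340),2.5)
for r in bot.outline_of('side','right_plate')[:1]:
        k=max(cv2.findContours(r['pixels'].astype(np.uint8),0,1)[0],key=len);e=np.hstack([*map(np.ravel,cv2.fitEllipse(k))]);print(r['score'],e,atz('side',e[:2],.0897))
E
```

```text
[0.58978437 0.1039946  0.21388672]
0.57 [288.82739258 230.79194641  48.56386185  65.26125336  96.09389496] [ 0.60234698 -0.0745024   0.0897    ]
```

View pics/c.png

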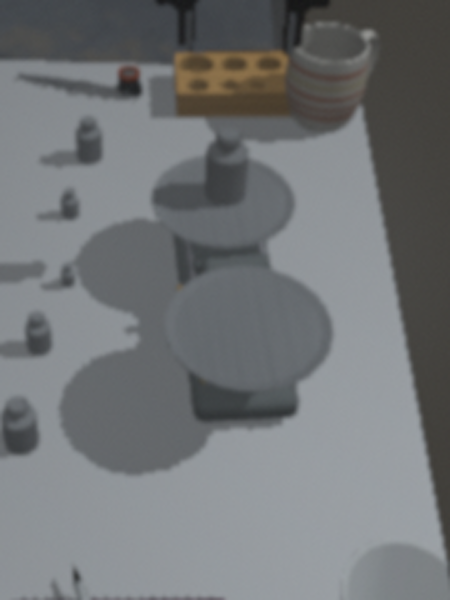

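w500 stands upright on the lowered left plate. Next is the near w200, which is the one on the right.

Emit:
{"fn": "drive_tool", "kwargs": {
  "commands": [
    {"hand": 0.85, "translation": [-161, -228, 0], "angular": [0, 0, 0]},
    {"hand": 0.85, "translation": [-161, -228, 0], "angular": [0, 0, 0]},
    {"hand": 0.85, "translation": [-161, -228, 0], "angular": [0, 0, 0]},
    {"hand": 0.85, "translation": [-161, -228, 0], "angular": [0, 0, 0]},
    {"hand": 0.85, "translation": [-161, -228, 0], "angular": [0, 0, 0]},
    {"hand": 0.85, "translation": [-161, -228, -60], "angular": [0, 0, 0]},
    {"hand": 0.85, "translation": [-161, -228, -110], "angular": [0, 0, 0]},
    {"hand": 0.85, "translation": [-161, -228, -110], "angular": [0, 0, 0]},
    {"hand": 0.85, "translation": [-161, -228, -110], "angular": [0, 0, 0]}
  ]
}}

```text
t: 11.35
eef_pos: [0.4269, -0.1245, 0.1015]
tool_rot: [0.0, 0.707, 0.707, -0.0]
contact_force: [0.4, 0.8, 0.2]
gripper_width: 0.851
grasp_force: 0.0
```

Emit:
{"fn": "drive_tool", "kwargs": {
  "commands": [
    {"hand": 0.85, "translation": [0, 0, -30], "angular": [0, 0, 0]},
    {"hand": 0.85, "translation": [0, 0, -60], "angular": [0, 0, 0]},
    {"hand": 0.85, "translation": [0, 0, -78], "angular": [0, 0, 0]},
    {"hand": 0.85, "translation": [0, 0, -78], "angular": [0, 0, 0]},
    {"hand": 0.5, "translation": [0, 0, -78], "angular": [0, 0, 0]},
    {"hand": 0.3, "translation": [0, 0, -78], "angular": [0, 0, 0]},
    {"hand": 0.1, "translation": [0, 0, -78], "angular": [0, 0, 0]},
    {"hand": 0.1, "translation": [0, 0, -78], "angular": [0, 0, 0]},
    {"hand": 0.1, "translation": [0, 0, -78], "angular": [0, 0, 0]},
    {"hand": 0.1, "translation": [0, 0, -78], "angular": [0, 0, 0]}
  ],
  "force": 40
}}

```text
t: 12.6
eef_pos: [0.427, -0.1242, 0.0236]
tool_rot: [0.0, 0.707, 0.707, 0.001]
contact_force: [-2.3, 0.8, 11.5]
gripper_width: 0.303
grasp_force: 38.6
```

Emit:
{"fn": "drive_tool", "kwargs": {
  "commands": [
    {"hand": 0.1, "translation": [0, 0, 15], "angular": [0, 0, 0]},
    {"hand": 0.1, "translation": [0, 0, 50], "angular": [0, 0, 0]},
    {"hand": 0.1, "translation": [0, 0, 100], "angular": [0, 0, 0]},
    {"hand": 0.1, "translation": [0, 0, 127], "angular": [0, 0, 0]},
    {"hand": 0.1, "translation": [40, 5, 127], "angular": [0, 0, 0]},
    {"hand": 0.1, "translation": [90, 10, 127], "angular": [0, 0, 0]},
    {"hand": 0.1, "translation": [135, 14, 127], "angular": [0, 0, 0]},
    {"hand": 0.1, "translation": [165, 14, 127], "angular": [0, 0, 0]},
    {"hand": 0.1, "translation": [175, 14, 127], "angular": [0, 0, 0]},
    {"hand": 0.1, "translation": [175, 14, 110], "angular": [0, 0, 0]},
    {"hand": 0.1, "translation": [175, 14, 96], "angular": [0, 0, 0]},
    {"hand": 0.1, "translation": [175, 14, 94], "angular": [0, 0, 0]}
  ]
}}

```text
t: 14.1
eef_pos: [0.5994, -0.1098, 0.1149]
tool_rot: [-0.002, 0.707, 0.707, -0.001]
contact_force: [0.3, -0.9, -2.3]
gripper_width: 0.297
grasp_force: 39.7
```

Emit:
{"fn": "drive_tool", "kwargs": {
  "commands": [
    {"hand": 0.1, "translation": [0, 0, 0], "angular": [0, 0, 0]},
    {"hand": 0.1, "translation": [0, 0, -1], "angular": [0, 0, 0]},
    {"hand": 0.1, "translation": [0, 0, -2], "angular": [0, 0, 0]},
    {"hand": 0.1, "translation": [0, 0, -2], "angular": [0, 0, 0]}
  ]
}}

```text
t: 14.6
eef_pos: [0.6017, -0.11, 0.1148]
tool_rot: [0.0, 0.707, 0.707, 0.0]
contact_force: [0.1, -0.2, -2.3]
gripper_width: 0.298
grasp_force: 39.7
```

Emit:
{"fn": "drive_tool", "kwargs": {
  "commands": [
    {"hand": 0.1, "translation": [0, 0, -0.5], "angular": [0, 0, 0]},
    {"hand": 0.1, "translation": [0, 0, -1], "angular": [0, 0, 0]},
    {"hand": 0.1, "translation": [0, 0, -1], "angular": [0, 0, 0]}
  ]
}}

```text
t: 14.98
eef_pos: [0.6017, -0.1101, 0.1138]
tool_rot: [0.0, 0.707, 0.707, 0.0]
contact_force: [0.2, 0.7, -1.8]
gripper_width: 0.294
grasp_force: 39.8
```

Emit:
{"fn": "drive_tool", "kwargs": {
  "commands": [
    {"hand": 0.1, "translation": [0, 0, -0.5], "angular": [0, 0, 0]},
    {"hand": 0.1, "translation": [0, 0, -1], "angular": [0, 0, 0]},
    {"hand": 0.1, "translation": [0, 0, -1], "angular": [0, 0, 0]}
  ]
}}

```text
t: 15.35
eef_pos: [0.6017, -0.1102, 0.1129]
tool_rot: [0.0, 0.707, 0.707, 0.0]
contact_force: [-1.7, 0.5, 3.4]
gripper_width: 0.297
grasp_force: 40.1
```

Emit:
{"fn": "drive_tool", "kwargs": {
  "commands": [
    {"hand": 0.1, "translation": [0, 0, 0.5], "angular": [0, 0, 0]},
    {"hand": 0.3, "translation": [0, 0, 0.5], "angular": [0, 0, 0]},
    {"hand": 0.4, "translation": [0, 0, 0.5], "angular": [0, 0, 0]},
    {"hand": 0.55, "translation": [0, 0, 0.5], "angular": [0, 0, 0]},
    {"hand": 0.7, "translation": [0, 0, 0.5], "angular": [0, 0, 0]},
    {"hand": 0.7, "translation": [0, 0, 0.5], "angular": [0, 0, 0]},
    {"hand": 0.7, "translation": [0, 0, 30], "angular": [0, 0, 0]},
    {"hand": 0.7, "translation": [0, 0, 70], "angular": [0, 0, 0]},
    {"hand": 0.7, "translation": [0, 0, 100], "angular": [0, 0, 0]},
    {"hand": 0.7, "translation": [0, 0, 100], "angular": [0, 0, 0]}
  ]
}}

```text
t: 16.6
eef_pos: [0.6031, -0.1106, 0.2151]
tool_rot: [0.002, 0.707, 0.707, 0.002]
contact_force: [-0.4, 0.0, -0.2]
gripper_width: 0.7
grasp_force: 0.0
```

Emit:
{"fn": "drive_tool", "kwargs": {
  "commands": [
    {"hand": 0.85, "translation": [-156, 359, 0], "angular": [0, 0, 0]},
    {"hand": 0.85, "translation": [-156, 359, 0], "angular": [0, 0, 0]},
    {"hand": 0.85, "translation": [-156, 359, 0], "angular": [0, 0, 0]},
    {"hand": 0.85, "translation": [-156, 359, 0], "angular": [0, 0, 0]},
    {"hand": 0.85, "translation": [-156, 359, 0], "angular": [0, 0, 0]},
    {"hand": 0.85, "translation": [-156, 359, 0], "angular": [0, 0, 0]},
    {"hand": 0.85, "translation": [-156, 359, 0], "angular": [0, 0, 0]},
    {"hand": 0.85, "translation": [-156, 359, -60], "angular": [0, 0, 0]},
    {"hand": 0.85, "translation": [-156, 359, -110], "angular": [0, 0, 0]},
    {"hand": 0.85, "translation": [-156, 359, -110], "angular": [0, 0, 0]},
    {"hand": 0.85, "translation": [-156, 359, -110], "angular": [0, 0, 0]}
  ]
}}

```text
t: 17.98
eef_pos: [0.4468, 0.2484, 0.1038]
tool_rot: [0.0, 0.708, 0.707, 0.0]
contact_force: [0.8, -0.6, 0.5]
gripper_width: 0.85
grasp_force: 0.0
```

```bash
python3 - <<'E'
from h import *
print(bot.get_obs()['eef_pos'])
im=snap('side'); save(im,'d.png',(190,100,370,340),2.5)
E
```

```text
[0.4467646  0.24841627 0.1038459 ]
```

View pics/d.png

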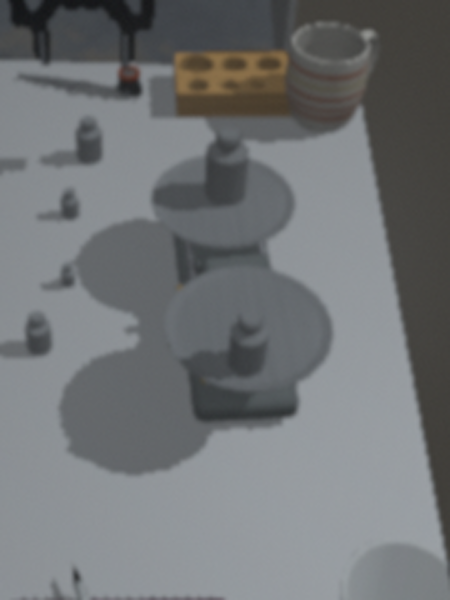

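The first w200 stands upright on the right plate at about (248,345) in the crop, and w500 is fine on the left plate. Next I grasp the second w200.

Emit:
{"fn": "drive_tool", "kwargs": {
  "commands": [
    {"hand": 0.85, "translation": [0, 0, -30], "angular": [0, 0, 0]},
    {"hand": 0.85, "translation": [0, 0, -60], "angular": [0, 0, 0]},
    {"hand": 0.85, "translation": [0, 0, -80], "angular": [0, 0, 0]},
    {"hand": 0.85, "translation": [0, 0, -80], "angular": [0, 0, 0]},
    {"hand": 0.5, "translation": [0, 0, -80], "angular": [0, 0, 0]},
    {"hand": 0.3, "translation": [0, 0, -80], "angular": [0, 0, 0]},
    {"hand": 0.1, "translation": [0, 0, -80], "angular": [0, 0, 0]},
    {"hand": 0.1, "translation": [0, 0, -80], "angular": [0, 0, 0]},
    {"hand": 0.1, "translation": [0, 0, -80], "angular": [0, 0, 0]},
    {"hand": 0.1, "translation": [0, 0, -80], "angular": [0, 0, 0]}
  ]
}}

```text
t: 19.27
eef_pos: [0.4462, 0.2495, 0.0238]
tool_rot: [-0.0, 0.707, 0.707, 0.001]
contact_force: [-2.5, -0.9, 9.2]
gripper_width: 0.303
grasp_force: 38.7
```

Emit:
{"fn": "drive_tool", "kwargs": {
  "commands": [
    {"hand": 0.1, "translation": [0, 0, 15], "angular": [0, 0, 0]},
    {"hand": 0.1, "translation": [0, 0, 50], "angular": [0, 0, 0]},
    {"hand": 0.1, "translation": [0, 0, 100], "angular": [0, 0, 0]},
    {"hand": 0.1, "translation": [0, 0, 150], "angular": [0, 0, 0]},
    {"hand": 0.1, "translation": [0, -20, 171], "angular": [0, 0, 0]},
    {"hand": 0.1, "translation": [26, -70, 171], "angular": [0, 0, 0]},
    {"hand": 0.1, "translation": [54, -120, 171], "angular": [0, 0, 0]},
    {"hand": 0.1, "translation": [82, -170, 171], "angular": [0, 0, 0]},
    {"hand": 0.1, "translation": [110, -220, 171], "angular": [0, 0, 0]},
    {"hand": 0.1, "translation": [138, -262, 171], "angular": [0, 0, 0]},
    {"hand": 0.1, "translation": [153, -283, 171], "angular": [0, 0, 0]},
    {"hand": 0.1, "translation": [156, -287, 171], "angular": [0, 0, 0]}
  ]
}}

```text
t: 20.78
eef_pos: [0.6017, -0.0404, 0.1943]
tool_rot: [0.001, 0.708, 0.706, -0.0]
contact_force: [-0.4, 1.7, -2.9]
gripper_width: 0.299
grasp_force: 39.7
```

Emit:
{"fn": "drive_tool", "kwargs": {
  "commands": [
    {"hand": 0.1, "translation": [0, 0, 0], "angular": [0, 0, 0]},
    {"hand": 0.1, "translation": [0, 0, -25], "angular": [0, 0, 0]},
    {"hand": 0.1, "translation": [0, 0, -50], "angular": [0, 0, 0]},
    {"hand": 0.1, "translation": [0, 0, -70], "angular": [0, 0, 0]},
    {"hand": 0.1, "translation": [0, 0, -77], "angular": [0, 0, 0]},
    {"hand": 0.1, "translation": [0, 0, -79], "angular": [0, 0, 0]},
    {"hand": 0.1, "translation": [0, 0, -79], "angular": [0, 0, 0]}
  ]
}}

```text
t: 21.65
eef_pos: [0.6021, -0.0381, 0.1153]
tool_rot: [0.0, 0.707, 0.707, 0.0]
contact_force: [-0.3, 0.2, -2.3]
gripper_width: 0.298
grasp_force: 39.8
```

Emit:
{"fn": "drive_tool", "kwargs": {
  "commands": [
    {"hand": 0.1, "translation": [0, 0, -1], "angular": [0, 0, 0]},
    {"hand": 0.1, "translation": [0, 0, -2], "angular": [0, 0, 0]},
    {"hand": 0.1, "translation": [0, 0, -2], "angular": [0, 0, 0]}
  ]
}}

```text
t: 22.02
eef_pos: [0.6021, -0.0382, 0.1131]
tool_rot: [0.0, 0.707, 0.707, 0.0]
contact_force: [0.7, -0.6, 0.3]
gripper_width: 0.298
grasp_force: 40.0
```

Contact. Release here.

Emit:
{"fn": "drive_tool", "kwargs": {
  "commands": [
    {"hand": 0.3, "translation": [0, 0, 0], "angular": [0, 0, 0]},
    {"hand": 0.4, "translation": [0, 0, 0], "angular": [0, 0, 0]},
    {"hand": 0.55, "translation": [0, 0, 0], "angular": [0, 0, 0]},
    {"hand": 0.7, "translation": [0, 0, 0], "angular": [0, 0, 0]},
    {"hand": 0.7, "translation": [0, 0, 0], "angular": [0, 0, 0]},
    {"hand": 0.7, "translation": [0, 0, 30], "angular": [0, 0, 0]},
    {"hand": 0.7, "translation": [0, 0, 70], "angular": [0, 0, 0]},
    {"hand": 0.7, "translation": [0, 0, 100], "angular": [0, 0, 0]},
    {"hand": 0.7, "translation": [0, 0, 100], "angular": [0, 0, 0]}
  ]
}}

```text
t: 23.15
eef_pos: [0.6031, -0.0384, 0.2151]
tool_rot: [0.001, 0.707, 0.707, 0.002]
contact_force: [-0.5, -1.1, 0.3]
gripper_width: 0.698
grasp_force: 0.0
```

Emit:
{"fn": "drive_tool", "kwargs": {
  "commands": [
    {"hand": 0.85, "translation": [-174, 15, 0], "angular": [0, 0, 0]},
    {"hand": 0.85, "translation": [-174, 15, 0], "angular": [0, 0, 0]},
    {"hand": 0.85, "translation": [-174, 15, 0], "angular": [0, 0, 0]},
    {"hand": 0.85, "translation": [-174, 15, 0], "angular": [0, 0, 0]},
    {"hand": 0.85, "translation": [-174, 15, -60], "angular": [0, 0, 0]},
    {"hand": 0.85, "translation": [-174, 15, -110], "angular": [0, 0, 0]},
    {"hand": 0.85, "translation": [-174, 15, -110], "angular": [0, 0, 0]},
    {"hand": 0.85, "translation": [-174, 15, -110], "angular": [0, 0, 0]}
  ]
}}

```text
t: 24.15
eef_pos: [0.4287, -0.0237, 0.1036]
tool_rot: [0.001, 0.707, 0.707, 0.0]
contact_force: [-0.5, 0.3, 0.6]
gripper_width: 0.852
grasp_force: 0.0
```

```bash
python3 - <<'E'
from h import *
print(bot.get_obs()['eef_pos'])
im=snap('side'); save(im,'e.png',(190,100,370,340),2.5)
E
```

```text
[ 0.42873604 -0.02369527  0.10364092]
```

View pics/e.png

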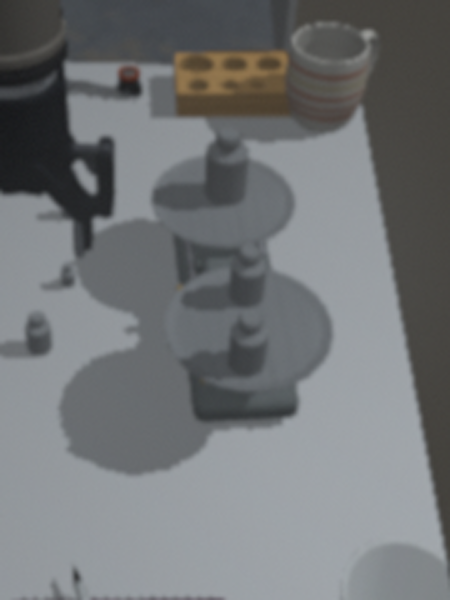

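Both 200 g weights stand on the right plate with a clear gap between them, at about (247,280) and (248,345). Now the w100.

Emit:
{"fn": "drive_tool", "kwargs": {
  "commands": [
    {"hand": 0.85, "translation": [0, 1, -30], "angular": [0, 0, 0]},
    {"hand": 0.85, "translation": [0, 1, -60], "angular": [0, 0, 0]},
    {"hand": 0.85, "translation": [0, 1, -83], "angular": [0, 0, 0]},
    {"hand": 0.85, "translation": [0, 1, -83], "angular": [0, 0, 0]},
    {"hand": 0.5, "translation": [0, 1, -83], "angular": [0, 0, 0]},
    {"hand": 0.3, "translation": [0, 1, -83], "angular": [0, 0, 0]},
    {"hand": 0.1, "translation": [0, 1, -83], "angular": [0, 0, 0]},
    {"hand": 0.1, "translation": [0, 1, -83], "angular": [0, 0, 0]},
    {"hand": 0.1, "translation": [0, 1, -83], "angular": [0, 0, 0]},
    {"hand": 0.1, "translation": [0, 1, -83], "angular": [0, 0, 0]}
  ],
  "force": 30
}}

```text
t: 25.45
eef_pos: [0.4281, -0.0219, 0.0204]
tool_rot: [0.0, 0.707, 0.707, 0.001]
contact_force: [-0.9, 0.4, 9.0]
gripper_width: 0.222
grasp_force: 29.1
```

Emit:
{"fn": "drive_tool", "kwargs": {
  "commands": [
    {"hand": 0.1, "translation": [0, 0, 15], "angular": [0, 0, 0]},
    {"hand": 0.1, "translation": [0, 0, 60], "angular": [0, 0, 0]},
    {"hand": 0.1, "translation": [0, 0, 120], "angular": [0, 0, 0]},
    {"hand": 0.1, "translation": [0, 0, 165], "angular": [0, 0, 0]},
    {"hand": 0.1, "translation": [30, -10, 170], "angular": [0, 0, 0]},
    {"hand": 0.1, "translation": [80, -25, 170], "angular": [0, 0, 0]},
    {"hand": 0.1, "translation": [130, -40, 170], "angular": [0, 0, 0]},
    {"hand": 0.1, "translation": [165, -50, 170], "angular": [0, 0, 0]},
    {"hand": 0.1, "translation": [175, -52, 170], "angular": [0, 0, 0]},
    {"hand": 0.1, "translation": [175, -52, 170], "angular": [0, 0, 0]},
    {"hand": 0.1, "translation": [175, -52, 170], "angular": [0, 0, 0]}
  ]
}}

```text
t: 26.82
eef_pos: [0.6013, -0.0736, 0.1896]
tool_rot: [-0.001, 0.707, 0.707, -0.0]
contact_force: [0.5, 0.2, -0.3]
gripper_width: 0.223
grasp_force: 29.5
```

Emit:
{"fn": "drive_tool", "kwargs": {
  "commands": [
    {"hand": 0.1, "translation": [0, 0, -20], "angular": [0, 0, 0]},
    {"hand": 0.1, "translation": [0, 0, -45], "angular": [0, 0, 0]},
    {"hand": 0.1, "translation": [0, 0, -65], "angular": [0, 0, 0]},
    {"hand": 0.1, "translation": [0, 0, -75], "angular": [0, 0, 0]},
    {"hand": 0.1, "translation": [0, 0, -78], "angular": [0, 0, 0]},
    {"hand": 0.1, "translation": [0, 0, -80], "angular": [0, 0, 0]},
    {"hand": 0.1, "translation": [0, 0, -82], "angular": [0, 0, 0]},
    {"hand": 0.1, "translation": [0, 0, -84], "angular": [0, 0, 0]},
    {"hand": 0.1, "translation": [0, 0, -86], "angular": [0, 0, 0]},
    {"hand": 0.1, "translation": [0, 0, -87], "angular": [0, 0, 0]},
    {"hand": 0.1, "translation": [0, 0, -87], "angular": [0, 0, 0]}
  ]
}}

```text
t: 28.2
eef_pos: [0.6028, -0.074, 0.1027]
tool_rot: [0.0, 0.707, 0.707, 0.0]
contact_force: [-0.1, -0.0, 0.4]
gripper_width: 0.226
grasp_force: 29.6
```

Emit:
{"fn": "drive_tool", "kwargs": {
  "commands": [
    {"hand": 0.1, "translation": [0, 0, 0], "angular": [0, 0, 0]},
    {"hand": 0.23, "translation": [0, 0, 0], "angular": [0, 0, 0]},
    {"hand": 0.3, "translation": [0, 0, 0], "angular": [0, 0, 0]},
    {"hand": 0.45, "translation": [0, 0, 0], "angular": [0, 0, 0]},
    {"hand": 0.55, "translation": [0, 0, 0], "angular": [0, 0, 0]},
    {"hand": 0.55, "translation": [0, 0, 0], "angular": [0, 0, 0]},
    {"hand": 0.55, "translation": [0, 0, 20], "angular": [0, 0, 0]},
    {"hand": 0.55, "translation": [0, 0, 60], "angular": [0, 0, 0]},
    {"hand": 0.55, "translation": [0, 0, 110], "angular": [0, 0, 0]},
    {"hand": 0.55, "translation": [0, 0, 110], "angular": [0, 0, 0]}
  ]
}}

```text
t: 29.45
eef_pos: [0.6052, -0.0753, 0.2179]
tool_rot: [0.003, 0.707, 0.707, 0.003]
contact_force: [0.2, 0.1, 0.1]
gripper_width: 0.547
grasp_force: 0.0
```

Emit:
{"fn": "drive_tool", "kwargs": {
  "commands": [
    {"hand": 0.55, "translation": [-160, 0, 0], "angular": [0, 0, 0]},
    {"hand": 0.55, "translation": [-160, 0, 0], "angular": [0, 0, 0]},
    {"hand": 0.55, "translation": [-160, 0, 0], "angular": [0, 0, 0]},
    {"hand": 0.55, "translation": [-160, 0, 50], "angular": [0, 0, 0]},
    {"hand": 0.55, "translation": [-160, 0, 50], "angular": [0, 0, 0]},
    {"hand": 0.55, "translation": [-160, 0, 50], "angular": [0, 0, 0]},
    {"hand": 0.55, "translation": [-160, 0, 50], "angular": [0, 0, 0]},
    {"hand": 0.55, "translation": [-160, 0, 50], "angular": [0, 0, 0]},
    {"hand": 0.55, "translation": [-160, 0, 50], "angular": [0, 0, 0]},
    {"hand": 0.55, "translation": [-160, 0, 50], "angular": [0, 0, 0]}
  ]
}}

```text
t: 30.7
eef_pos: [0.4425, -0.0743, 0.2625]
tool_rot: [0.0, 0.707, 0.707, -0.0]
contact_force: [-1.0, 1.2, -0.2]
gripper_width: 0.551
grasp_force: 0.0
```

```bash
python3 - <<'E'
from h import *
im=snap('side'); save(im,'f.png',(190,100,370,340),2.5)
E
```

```text
(no output)
```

View pics/f.png

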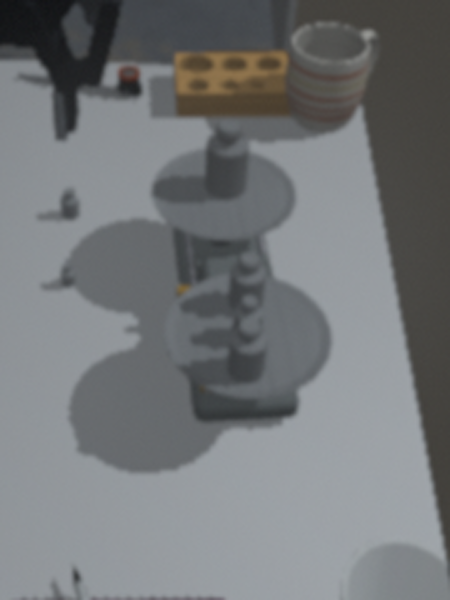

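All three weights stand upright on the right plate, at about (248,265–350) in the crop, and the plates have moved back to level. w50 and w20 have not moved and the arm is clear.

```bash
python3 -c "
from station import bot
print(bot.hand_in())"
```

```text
the job is handed in; nothing more can be done
None
```

I handed the job in at about 31 s: the 500 g weight stands on the left plate, both 200 g and the 100 g stand on the right plate, the beam looked level in the last picture, and the 50 g and 20 g weights were not moved; the hand-in returned no verdict.

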